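# Sort two machine gears by tooth count and mesh-check one on the master gear

### The job

Sort the two loose steel gears by tooth count: the coarse one with 12 teeth belongs in the green tray, the fine one with 20 teeth in the orange tray, each set down (not dropped) flat on the tray floor with its hub up. Before the 12-tooth gear goes into its tray, check it on the test stand: hold it level beside the brass master gear, at the same height, bring the teeth fully into mesh and turn it so that it drives the master round by about two of the master's teeth, without the gripper itself touching the stand or the master.

Things in the scene. Friction and masses are not known exactly. Their poses are not given: they have to be found in the camera images.
- gear_coarse: loose steel spur gear, 12 coarse teeth, about 0.4 kg, lying flat on the table, round hub up. Disc 70 mm over the tooth tips (pitch diameter 60, root 46), 14 mm thick; hub 26 mm in diameter from 14 to 50 mm above the underside, to be gripped from above. Origin: centre of the underside; z up along the axis; x through the middle of a tooth; teeth 30 degrees apart
- gear_fine: loose steel spur gear, 20 fine teeth, about 0.4 kg, otherwise the same outside sizes and hub (70 mm over the tips, 14 mm thick, hub 26 mm in diameter from 14 to 50 mm); its teeth do not fit the master. Origin: centre of the underside; z up along the axis; x through the middle of a tooth
- stand: fixed mesh-test stand: dark steel plate 130 (x) by 170 (y) by 10 mm; an upright post at x = 0, y = +35 mm carries the brass master gear. The plate's free half, towards the stand's -y, is where a gear is held against the master (meshed, its centre is at about x = 0, y = -35 mm). Origin: centre of the plate's underside; z up
- master (a joint): rotation (rad) of the brass master gear on its post, growing anticlockwise from above, 0 when the red dot's tooth points along the stand's +x; turns freely both ways (friction 0.012 N m). 16 teeth, 22.5 degrees apart, 90 mm over the tips (pitch diameter 80, root 66)
- master_center (a point): point on the master gear's axis at its underside, 14 mm above the table; the master is 14 mm thick (top at 28 mm), the post's end reaches 34 mm. Proper centre distance to the 12-tooth gear: 70 mm (tips clear beyond 80 mm, teeth bottom at 68 mm); about 3 mm of play between the teeth there
- master_mark (a point): red dot on the master's top face, 35 mm from its axis, at the foot of one tooth, on that tooth's centre line; turns with the master
- tray_green: fixed open green plastic tray, 120 by 120 mm outside, 110 by 110 mm inside, 24 mm high, floor 5 mm thick; for the 12-tooth gear. Origin: centre of its underside
- tray_orange: fixed open orange plastic tray of the same sizes, for the 20-tooth gear. Origin: centre of its underside
Mind the look-alikes: they are no part of the job. Leave any pink look-alike of the gear_fine alone.

How it is judged:
By the outcome, as a careful person would: the job done as asked, in the order asked, and still so for the second after the job is handed in, with the robot touching nothing.
It also fails if it takes over 67 s, if anything falls off the work surface, if the arm or the gripper's body presses on something with over 40 N, if the wrist force passes 120 N, or if a joint passes its speed limit or range.

### The arm

A 7-joint arm with a two-finger parallel gripper is mounted at the origin on the work surface. World frame = base frame: x ahead of the robot, y to its left, z up, the work surface at z = 0. Lengths are in mm, angles in rad, forces in N, time in s.
With the tool pointing down it reaches from about 425 to 950 mm from the base axis. Payload 4.7 kg.
Tool frame: the origin (TCP) lies on the centre line of the jaws, within the pads' length; the fingertips stand 11 mm ahead of it and the grasp point (between the pads) lies 8 mm behind it; z points along the fingers, y is the direction in which the jaws open and shut (so a half turn about z gives the same grasp; the last joint's range is limited). The gripper opens to 87 mm and grips with 3 to 60 N. Pads are 19 mm wide; open, the fingers measure 117 mm over their backs; the gripper's body (75 mm by 190 mm) begins 51 mm behind the grasp point.
Start: joints at [1.275, 0.469, -0.049, 1.532, 0.024, 1.141, -0.082], TCP at [178.007, -651.123, 233.573] pointing down, gripper open.
Joint ranges: [-2.59, 2.59], [-0.33, 1.99], [-1.39, 1.29], [0.1, 2.45], [-1.04, 4.18], [0.21, 1.99], [-2.66, 2.66]. Speed limits (rad/s): [2.57, 2.57, 3.14, 3.14, 3.14, 3.14, 3.14].

### API

Orientations are given as a rotation vector (axis times angle).
In Python, from rig import manip gives the robot as it stands.
- The arm moves only by the tool jog_arm, never from a script. Its argument "increments" is a list of rows, each a list of 3 entries, a list of its own where there are three numbers: the finger opening in mm, from 0 to 87, then the shift along the tool's x, y, z in mm, then the turn, a rotation vector about the tool's x, y, z in rad. A call has 1 to 20 rows; each row shifts and turns the commanded pose from where the row before left it, along the tool's axes as they then stand; what a row does not reach is not made up. A row lasts 1/12 s, in which the tool goes at most 41.7 mm and 7.16 degrees, less where a joint would pass 70% of its speed; a pose out of reach is approached as far as the arm can. A call is refused whole if a number of a shift passes 41.7 or a number of a turn 0.125, either way. A call with a gripper value outside its range is refused whole. The fingers move at their own pace and stop on an object; "grip_force" is the grip in N (left out, the last holds). Time passes only in rows, so rows that do not move let the fingers close. It gives the time, the measured TCP pose, the force and the opening at its end, in the units of the state.
- manip.sense(): the state, without advancing time (a new reading comes with each control period).
- manip.camera(name): name is "scene" or "side" or "wrist"; returns the picture (480x640x3 uint8, red, green, blue); there is no depth.
- manip.camera_params(name): a dict with "fx", "fy", "cx", "cy" (pixels), "cam_to_world" (4x4, takes a point from camera to world coordinates); the wrist camera has in their place "hand_eye" (4x4, takes a point from camera to tool coordinates, whose origin is the TCP and whose axes are the flange's). Camera axes: x right, y down, z forward; pixel columns grow to the right and rows downward; lengths in mm; the calibration is good to about 2 mm. A picture is of the moment at which its call begins: read the wrist's pose just before it. camera_params takes no time and is no camera call.
- manip.hand_in(): hands the job in, once; it reports no verdict.
The state is a dict: "t": time; "q": joint angles; "joint_velocities": joint speeds; "joint_torque": joint torques, N m; "ee_pos": TCP position; "orientation": TCP orientation; "ft_force": force on the tool from outside, world axes, zero at the start; "ft_torque": the same for the moment, N m; "grip_width": opening from 0.0 (shut) to 1.0 (fully open).
Only numpy, scipy, OpenCV 4.12 (cv2) and the standard library are available. Lean on these libraries where they do the work, as an engineer would, in place of code of your own. Each camera call takes 0.05 s, during which the arm holds its last target.

## Working session

There is one attempt and no reset: what is moved stays moved. The work goes in short steps, Python scripts to look and compute and a tool call to move; the robot and the scene stay as the last step left them, time stands still between calls to the robot, and variables do not carry over. Pictures are saved under pics/ and viewed, and the job is handed in when it is done.

Besides the shell and the picture viewer there is one more tool, called after "Call:" as name(argument=value, ...), one argument or row to a line, values as JSON. jog_arm: Moves the arm, as the interface text tells. Its arguments: {"type":"object","properties":{"increments":{"type":"array","items":{"type":"array"}},"grip_force":{"type":"number"}},"required":["increments"]}

```bash
mkdir -p pics; ls
cat > h.py <<'E'
import numpy as np, cv2
from rig import manip
from scipy.spatial.transform import Rotation as R
def snap(name,fn):
    s=manip.sense(); im=manip.camera(name); cv2.imwrite('pics/'+fn+'.png',im[:,:,::-1]); p=manip.camera_params(name)
    if name=='wrist':
        T=np.eye(4);T[:3,:3]=R.from_rotvec(s['orientation']).as_matrix();T[:3,3]=s['ee_pos'];M=T@np.array(p['hand_eye'])
    else: M=np.array(p['cam_to_world'])
    np.savez('pics/'+fn+'.npz',im=im,M=M,K=[p['fx'],p['fy'],p['cx'],p['cy']])
    return s
def load(fn):
    d=np.load('pics/'+fn+'.npz');return d['im'],d['M'],d['K']
def ray(fn,u,v):
    _,M,K=load(fn);d=M[:3,:3]@np.array([(u-K[2])/K[0],(v-K[3])/K[1],1]);return M[:3,3],d/np.linalg.norm(d)
def onz(fn,u,v,z):
    o,d=ray(fn,u,v);return o+d*(z-o[2])/d[2]
def tri(rs):
    A=0;b=0
    for o,d in rs:
        P=np.eye(3)-np.outer(d,d);A=A+P;b=b+P@o
    x=np.linalg.solve(A,b);return x,[np.linalg.norm((np.eye(3)-np.outer(d,d))@(x-o)) for o,d in rs]
def proj(fn,X):
    _,M,K=load(fn);c=np.linalg.inv(M)@np.append(X,1);return c[0]/c[2]*K[0]+K[2],c[1]/c[2]*K[1]+K[3]
E
python3 - <<'E'
from h import *
for n in('scene','side','wrist'): s=snap(n,n+'0')
print(s)
for n in('scene0','side0','wrist0'):print(load(n)[1].round(2),load(n)[2])
E
```

```text
pics
{'t': 0.1, 'q': array([ 1.27514058,  0.46932609, -0.04857455,  1.53355718,  0.02409868,
        1.14100038, -0.08224703]), 'joint_velocities': array([-0.00100952, -0.00250548,  0.00095296, -0.00211985,  0.0011957 ,
        0.00015111, -0.00132216]), 'joint_torque': array([ 9.90472909e-04, -5.09171534e+01, -8.08803295e-02, -2.36826968e+01,
       -6.13218290e-02,  3.44813126e-02,  6.54362657e-05]), 'ee_pos': array([ 177.79960718, -650.63136742,  232.63500648]), 'orientation': array([-3.11201167e+00, -4.17652043e-01,  4.60085147e-04]), 'ft_force': array([-0.13370351, -0.14930213, -0.57053998]), 'ft_torque': array([-0.04073642, -0.00862939,  0.03325521]), 'grip_width': 0.997720140006773}
[[ 3.70000e-01  7.10000e-01 -6.00000e-01  1.27312e+03]
 [ 9.30000e-01 -2.90000e-01  2.30000e-01 -2.92630e+02]
 [-1.00000e-02 -6.40000e-01 -7.70000e-01  1.05977e+03]
 [ 0.00000e+00  0.00000e+00  0.00000e+00  1.00000e+00]] [617.7032427  617.7032427  310.50829401 235.70729998]
[[-9.5000e-01 -1.9000e-01  2.6000e-01  2.1572e+02]
 [-3.2000e-01  5.3000e-01 -7.9000e-01  8.6390e+02]
 [ 1.0000e-02 -8.3000e-01 -5.6000e-01  6.7418e+02]
 [ 0.0000e+00  0.0000e+00  0.0000e+00  1.0000e+00]] [515.40240378 515.40240378 323.48225416 243.22906799]
[[ 2.6000e-01 -9.2000e-01 -2.9000e-01  2.5553e+02]
 [-9.6000e-01 -2.5000e-01 -8.0000e-02 -6.2948e+02]
 [-0.0000e+00  3.0000e-01 -9.6000e-01  3.8323e+02]
 [ 0.0000e+00  0.0000e+00  0.0000e+00  1.0000e+00]] [400.16559985 400.16559985 325.00095844 239.72328775]
```

View pics/scene0.png

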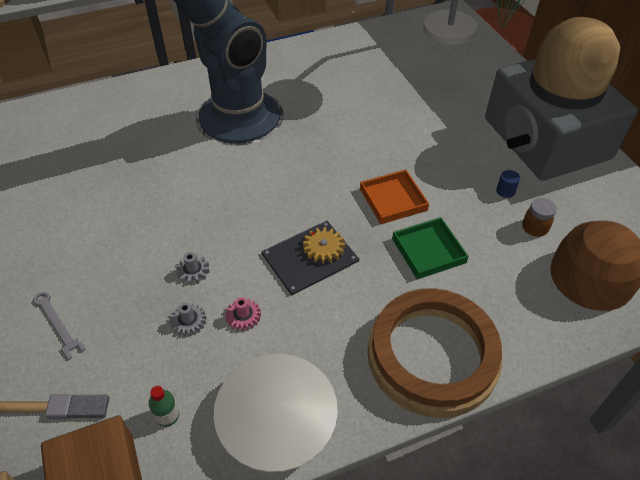

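View pics/side0.png

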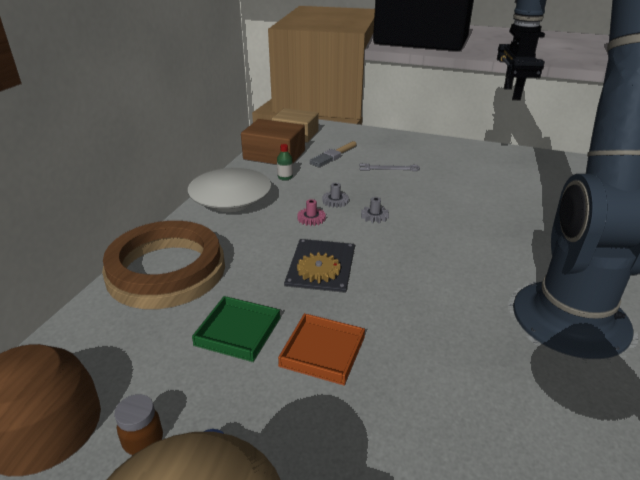

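View pics/wrist0.png

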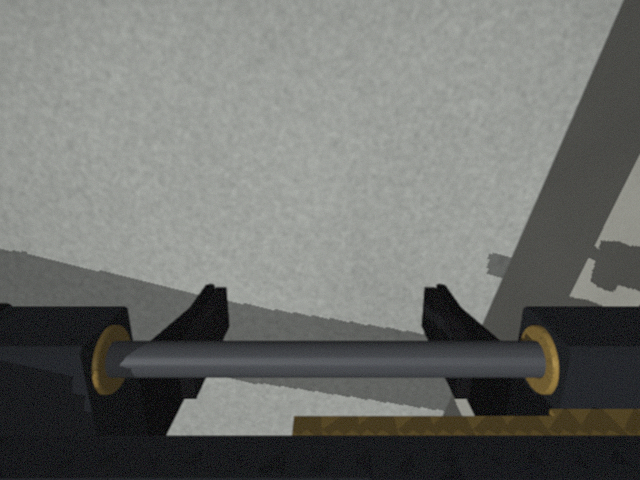

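Scene view: grey gears at about (193,266) and (188,318), the pink look-alike at (242,312), the master at (323,244), the orange tray at (394,196) and the green tray at (430,247). Side view: grey gears at (376,212) and (336,197), pink at (312,215). Next I enlarge the grey gears and triangulate.

Run:
```python
from h import *
a=load('scene0')[0][240:345,150:270]; b=load('side0')[0][175:230,290:400]
a=cv2.resize(a,None,fx=5,fy=5,interpolation=cv2.INTER_CUBIC);b=cv2.resize(b,None,fx=5,fy=5,interpolation=cv2.INTER_CUBIC)
cv2.imwrite('pics/ca.png',a[:,:,::-1]);cv2.imwrite('pics/cb.png',b[:,:,::-1])
c=cv2.resize(load('scene0')[0][160:300,250:480],None,fx=3.4,fy=3.4,interpolation=cv2.INTER_CUBIC)
cv2.imwrite('pics/cc.png',c[:,:,::-1])
```

```text
(no output)
```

View pics/ca.png

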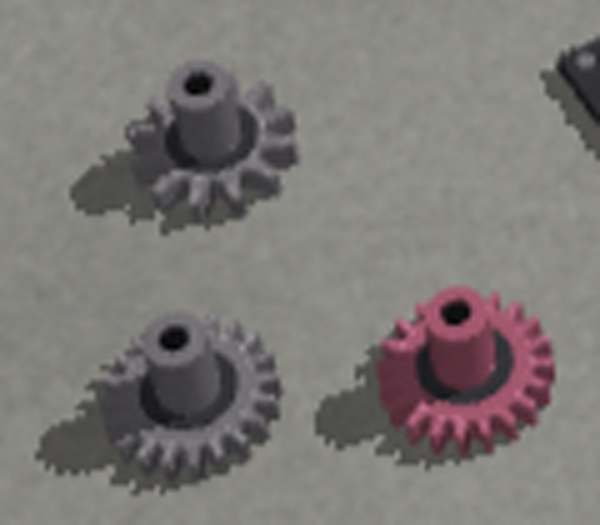

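View pics/cb.png

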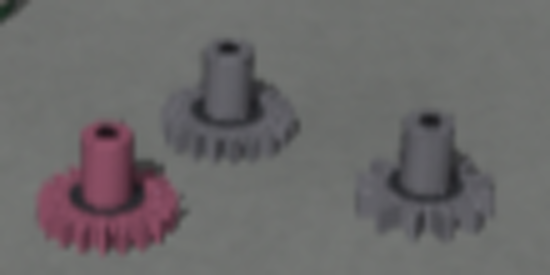

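View pics/cc.png

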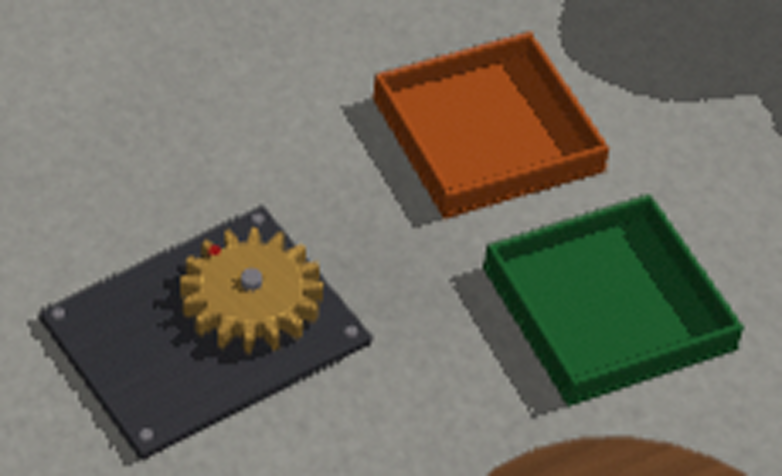

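Two greys plus a pink: scene (193,266) has few wide teeth, so it is the 12-tooth gear_coarse. Scene (188,318) has many fine teeth, so it is gear_fine. The pink one at (242,312) is the look-alike and stays where it is. I triangulate next.

Run:
```python
from h import *
np.set_printoptions(suppress=True,precision=1)
for n,a,b in [('coarse',(189.2,256.2),(375.6,198.8)),('fine',(184.2,307.2),(335.2,184.2)),('pink',(241.0,302.2),(311,201.2))]:
    print(n,*tri([ray('scene0',*a),ray('side0',*b)]))
# trays by colour mask
for n,lo in (('orange',lambda h,s,v:(h>5)&(h<14)&(s>180)&(v>70)),('green',lambda h,s,v:(h>50)&(h<75)&(s>150))):
  for c in('scene0','side0'):
    im=load(c)[0];hsv=cv2.cvtColor(im,cv2.COLOR_RGB2HSV);m=lo(*[hsv[...,i] for i in range(3)]).astype(np.uint8)
    nn,l,st,ce=cv2.connectedComponentsWithStats(m);i=1+np.argmax(st[1:,4]);
    hull=cv2.convexHull(cv2.findContours((l==i).astype(np.uint8),0,2)[0][0]);ap=cv2.approxPolyDP(hull,4,True)[:,0]
    print(n,c,st[i],ap.tolist()); print(np.array([onz(c,u,v,24)[:2] for u,v in ap]))
c=cv2.resize(load('side0')[0][230:390,180:380],None,fx=4,fy=3.7,interpolation=cv2.INTER_CUBIC)
c=cv2.resize(load('side0')[0][230:390,180:380],None,fx=3.7,fy=3.7,interpolation=cv2.INTER_CUBIC)
cv2.imwrite('pics/cd.png',c[:,:,::-1])
```

```text
coarse [ 452.2 -244.3   51. ] [np.float64(0.6834479620499093), np.float64(0.6834479620498295)]
fine [ 570.7 -284.6   51.2] [np.float64(0.6923734814048456), np.float64(0.6923734814047159)]
pink [ 599.7 -179.    50.6] [np.float64(0.28600707220654215), np.float64(0.28600707220673754)]
orange scene0 [ 360  170   69   54 2162] [[427, 209], [381, 223], [360, 184], [405, 170]]
[[498.1 288.8]
 [497.1 174.6]
 [370.1 181.4]
 [367.7 300.2]]
orange side0 [ 279  315   85   69 3690] [[304, 315], [363, 329], [344, 383], [279, 365]]
[[480.1 188.5]
 [366.  188.3]
 [362.  319.2]
 [475.7 318.3]]
green scene0 [ 392  218   76   61 2794] [[440, 218], [466, 254], [466, 262], [417, 278], [393, 233]]
[[532.7 302.7]
 [642.6 303.9]
 [661.2 292.9]
 [659.6 178.2]
 [532.9 186.3]]
green side0 [ 193  297   87   64 3442] [[224, 297], [278, 310], [279, 317], [252, 360], [194, 344], [193, 336]]
[[645.7 191.5]
 [531.5 191.7]
 [522.  209.1]
 [523.1 323. ]
 [634.7 322.4]
 [646.6 305.7]]
```

View pics/cd.png

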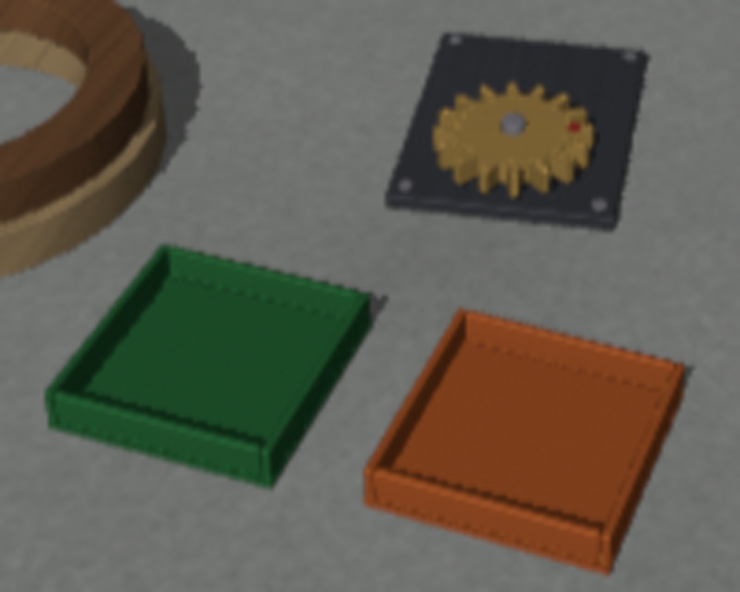

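Run:
```python
from h import *
np.set_printoptions(suppress=True,precision=1)
S=lambda p:ray('scene0',250+(p[0]+.5)/3.4-.5,160+(p[1]+.5)/3.4-.5)
D=lambda p:ray('side0',180+(p[0]+.5)/3.7-.5,230+(p[1]+.5)/3.7-.5)
for n,l in dict(orange=[((375,76),(685,368)),((531,34),(608,533)),((607,150),(367,472)),((440,193),(462,312))],
 green=[((487,247),(372,294)),((651,197),(268,447)),((741,327),(50,393)),((575,383),(166,247))],
 stand=[((40,312),(648,55)),((262,207),(617,218)),((371,338),(388,200)),((140,447),(447,35))],
 post=[((251,278),(513,123))],dot=[((215,250),(574,127))]).items():
  P=[]
  for a,b in l:
    x,e=tri([S(a),D(b)]);P.append(x);print(n,x,round(e[0],1))
  print('  mean',np.mean(P,0))
```

```text
orange [363.  185.1  22.1] 0.5
orange [367.8 301.8  25. ] 0.4
orange [483.6 300.2  22. ] 0.2
orange [479.2 181.1  22.2] 2.8
  mean [423.4 242.1  22.8]
green [529.5 187.2  22.8] 0.6
green [532.6 304.5  25.1] 0.9
green [647.4 304.7  23.1] 0.3
green [646.8 188.7  22.7] 0.6
  mean [589.1 246.3  23.4]
stand [461.5 -93.7   7.4] 0.1
stand [433.1  70.6   9.5] 0.8
stand [559.   93.8   6.9] 0.3
stand [585.7 -70.7   9.9] 1.3
  mean [509.8   0.    8.4]
post [505.4  34.1  32.6] 0.7
  mean [505.4  34.1  32.6]
dot [472.8  22.4  29.4] 0.4
  mean [472.8  22.4  29.4]
```

Checks against the text: hub tops measure 51 mm (expected 50), tray rims about 23 (24), post end 33 (34), stand yaw about 9.9°. All are consistent. I move above the coarse gear.

Call:
jog_arm(
  increments=[
    [87,[0,0,0],[0,0,-0.115]],
    [87,[0,0,0],[0,0,-0.115]],
    [87,[0,0,0],[0,0,-0.115]],
    [87,[0,0,0],[0,0,-0.115]],
    [87,[0,0,0],[0,0,-0.115]],
    [87,[0,0,0],[0,0,-0.115]],
    [87,[0,0,0],[0,0,-0.115]],
    [87,[30,3,3],[0,0,0]],
    [87,[38,3.6,4],[0,0,0]],
    [87,[38,3.6,4],[0,0,0]],
    [87,[38,3.6,4],[0,0,0]],
    [87,[38,3.6,4],[0,0,0]],
    [87,[38,3.6,4],[0,0,0]],
    [87,[38,3.6,4],[0,0,0]],
    [87,[38,3.6,4],[0,0,0]],
    [87,[38,3.6,4],[0,0,0]],
    [87,[38,3.6,4],[0,0,0]],
    [87,[38,3.6,4],[0,0,0]],
    [87,[38,3.6,4],[0,0,0]],
    [87,[38,4,5],[0,0,0]],
  ],
  grip_force=50,
)

```text
t: 1.82
ee_pos: [452.1, -245.1, 181.5]
orientation: [2.701, 1.603, -0.0]
ft_force: [1.1, -0.3, -0.4]
grip_width: 0.995
```

```bash
cat >> h.py <<'E'
def here(s=None):
    s=s or manip.sense();M=R.from_rotvec(s['orientation']).as_matrix()
    print('t %.2f'%s['t'],'tcp',np.round(s['ee_pos'],1),'yaw %.2f'%np.degrees(np.arctan2(M[1,0],M[0,0])),'tilt',np.round(np.degrees(M[:2,2]),2),'F',np.round(s['ft_force'],1),'w %.1f'%(s['grip_width']*87),'q7 %.2f'%s['q'][6]);return s,M
def delta(X):
    s,M=here();print('tool shift',np.round(M.T@(np.array(X)-s['ee_pos']),1))
E
python3 -c "
from h import *
here();s=snap('wrist','w1');here(s)"
```

```text
t 1.82 tcp [ 452.1 -245.1  181.5] yaw 61.39 tilt [ 0.01 -0.03] F [ 1.1 -0.3 -0.4] w 86.6 q7 -0.23
t 1.82 tcp [ 452.1 -245.1  181.5] yaw 61.39 tilt [ 0.01 -0.03] F [ 1.1 -0.3 -0.4] w 86.6 q7 -0.23
```

View pics/w1.png

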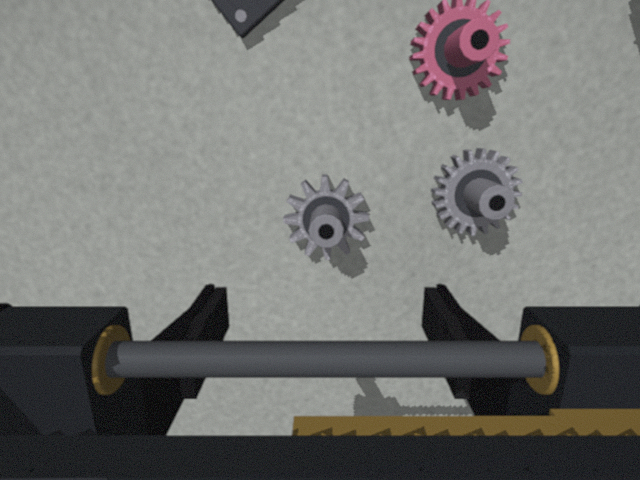

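The wrist view shows the coarse gear at about (327,218) with its bore at (326,231), and the fine gear at (478,193). I measure the tooth angle in an enlarged crop rectified onto z=14.

```bash
cat >> h.py <<'E'
def rect(fn,c,z,half,px,out):
    """top-down view of plane z around c; half mm, px per mm; image right=+x world, up=+y"""
    im,M,K=load(fn);n=int(2*half*px)
    U=[(-half,-half),(half,-half),(half,half),(-half,half)]
    src=np.float32([proj(fn,[c[0]+a,c[1]+b,z]) for a,b in U])
    dst=np.float32([((a+half)*px,(half-b)*px) for a,b in U])
    w=cv2.warpPerspective(im,cv2.getPerspectiveTransform(src,dst),(n,n),flags=cv2.INTER_CUBIC)
    cv2.imwrite('pics/'+out+'.png',w[:,:,::-1]);return w
E
python3 - <<'E'
from h import *
print(onz('w1',326,231,50), onz('w1',497,202.5,50), onz('w1',479.5,39,50))
x=onz('w1',326,231,50)
rect('w1',x[:2],14,50,6,'r1')
E
```

```text
[ 452.12222219 -244.54352189   50.        ] [ 569.9247276  -284.59808217   50.        ] [ 599.18365312 -179.53339421   50.        ]
```

View pics/r1.png

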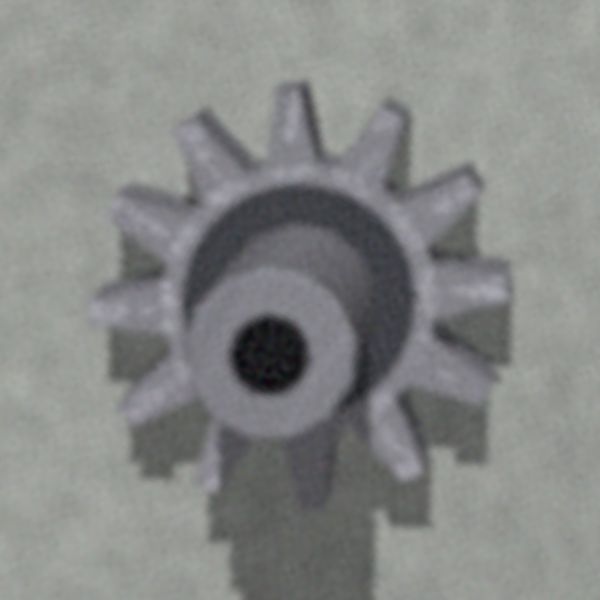

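Teeth lie at about 2.9° mod 30° in world, so I set tool yaw to 62.9° to align it with a tooth, then descend with fingertips 6 mm above the disc.

Call:
jog_arm(
  increments=[
    [87,[0.6,-0.2,10],[0,0,-0.026]],
    [87,[0,0,20],[0,0,0]],
    [87,[0,0,25],[0,0,0]],
    [87,[0,0,25],[0,0,0]],
    [87,[0,0,25],[0,0,0]],
    [87,[0,0,20],[0,0,0]],
    [87,[0,0,15],[0,0,0]],
    [87,[0,0,8],[0,0,0]],
    [87,[0,0,2.5],[0,0,0]],
    [87,[0,0,0],[0,0,0]],
  ],
)

```text
t: 2.7
ee_pos: [451.0, -246.6, 30.6]
orientation: [-2.68, -1.638, 0.001]
ft_force: [0.2, -0.5, 0.1]
grip_width: 1.004
```

```bash
python3 -c "
from h import *
here()"
```

```text
t 2.70 tcp [ 451.  -246.6   30.6] yaw 62.86 tilt [-0.06  0.01] F [ 0.2 -0.5  0.1] w 87.3 q7 -0.34
```

Call:
jog_arm(
  increments=[
    [87,[2.4,0,0],[0,0,0]],
    [87,[0,0,0],[0,0,0]],
    [20,[0,0,0],[0,0,0]],
    [20,[0,0,0],[0,0,0]],
    [20,[0,0,0],[0,0,0]],
    [20,[0,0,0],[0,0,0]],
    [20,[0,0,0],[0,0,0]],
    [20,[0,0,0],[0,0,0]],
    [20,[0,0,0],[0,0,0]],
    [20,[0,0,0],[0,0,0]],
  ],
  grip_force=50,
)

```text
t: 3.53
ee_pos: [452.7, -243.9, 31.0]
orientation: [2.68, 1.639, -0.0]
ft_force: [0.7, 0.8, 0.1]
grip_width: 0.476
```

```bash
python3 -c "
from h import *
here()"
```

```text
t 3.53 tcp [ 452.7 -243.9   31. ] yaw 62.90 tilt [-0. -0.] F [0.7 0.8 0.1] w 41.4 q7 -0.34
```

Still closing (41 mm). Wait a little longer, then lift straight up.

Call:
jog_arm(
  increments=[
    [20,[0,0,0],[0,0,0]],
    [20,[0,0,0],[0,0,0]],
    [20,[0,0,0],[0,0,0]],
    [20,[0,0,0],[0,0,0]],
    [20,[0,0,0],[0,0,0]],
    [20,[0,0,0],[0,0,0]],
  ],
)

```text
t: 4.03
ee_pos: [452.9, -244.0, 31.1]
orientation: [2.68, 1.639, 0.001]
ft_force: [0.6, -0.6, -1.3]
grip_width: 0.288
```

```bash
python3 -c "
from h import *
here()"
```

```text
t 4.03 tcp [ 452.9 -244.    31.1] yaw 62.90 tilt [ 0.03 -0.01] F [ 0.6 -0.6 -1.3] w 25.1 q7 -0.34
```

Call:
jog_arm(
  increments=[
    [20,[0,0,-8],[0,0,0]],
    [20,[0,0,-20],[0,0,0]],
    [20,[0,0,-25],[0,0,0]],
    [20,[0,0,-25],[0,0,0]],
    [20,[0,0,-22],[0,0,0]],
    [20,[0,0,0],[0,0,-0.117]],
    [20,[0,0,0],[0,0,-0.117]],
    [20,[0,0,0],[0,0,-0.117]],
    [20,[0,0,0],[0,0,-0.117]],
    [20,[0,0,0],[0,0,-0.117]],
    [20,[0,0,0],[0,0,-0.117]],
    [20,[0,0,0],[0,0,-0.117]],
    [20,[0,0,0],[0,0,-0.117]],
    [20,[0,0,0],[0,0,-0.117]],
    [20,[0,0,0],[0,0,-0.117]],
    [20,[14,27.2,-4],[0,0,0]],
    [20,[14,27.2,-4],[0,0,0]],
    [20,[14,27.2,-4],[0,0,0]],
    [20,[14,27.2,-4],[0,0,0]],
    [20,[14,27.2,-4],[0,0,0]],
  ],
)

```text
t: 5.7
ee_pos: [511.3, -101.8, 151.2]
orientation: [-1.329, -2.845, 0.002]
ft_force: [1.3, -0.1, -3.9]
grip_width: 0.288
```

Call:
jog_arm(
  increments=[
    [20,[14,27.2,0],[0,0,0]],
    [20,[0,0,0],[0,0,0]],
    [20,[0,0,0],[0,0,0]],
  ],
)

```text
t: 5.95
ee_pos: [523.6, -72.4, 151.2]
orientation: [-1.322, -2.849, 0.0]
ft_force: [-0.7, -0.7, -3.4]
grip_width: 0.286
```

```bash
python3 -c "
from h import *
here();s=snap('wrist','w2');here(s);snap('scene','s2');snap('side','d2')
a=load('s2')[0][170:290,240:390];cv2.imwrite('pics/s2c.png',cv2.resize(a,None,fx=4.5,fy=4.5,interpolation=2)[:,:,::-1])"
```

```text
t 5.95 tcp [523.6 -72.4 151.2] yaw 130.21 tilt [-0.05  0.02] F [-0.7 -0.7 -3.4] w 24.9 q7 0.43
t 5.95 tcp [523.6 -72.4 151.2] yaw 130.21 tilt [-0.05  0.02] F [-0.7 -0.7 -3.4] w 24.9 q7 0.43
```

View pics/w2.png

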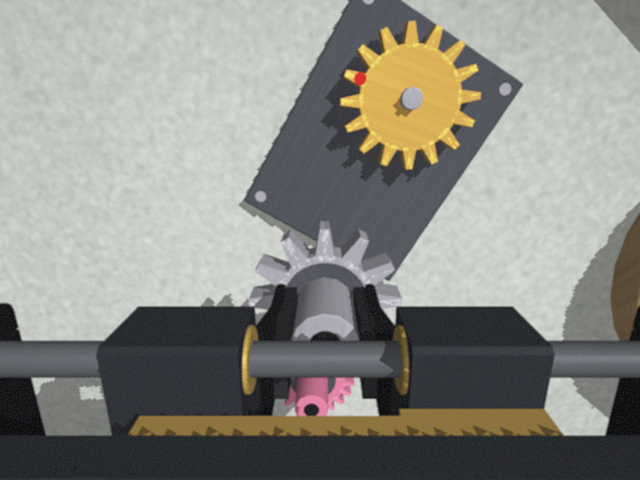

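View pics/s2c.png

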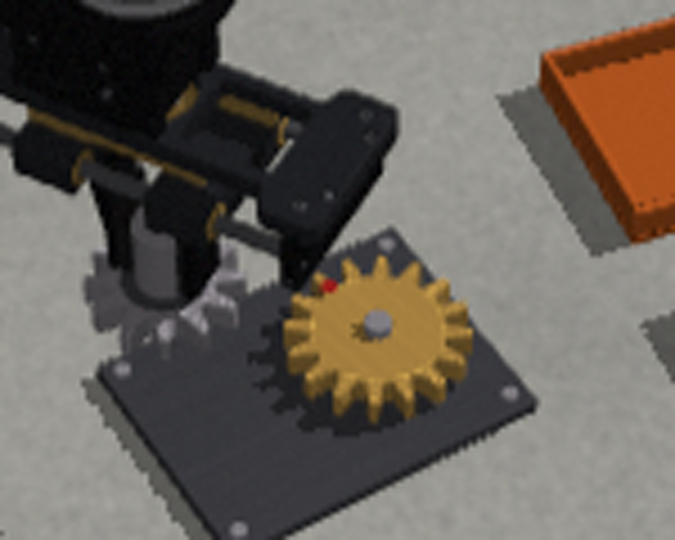

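View pics/d2.png

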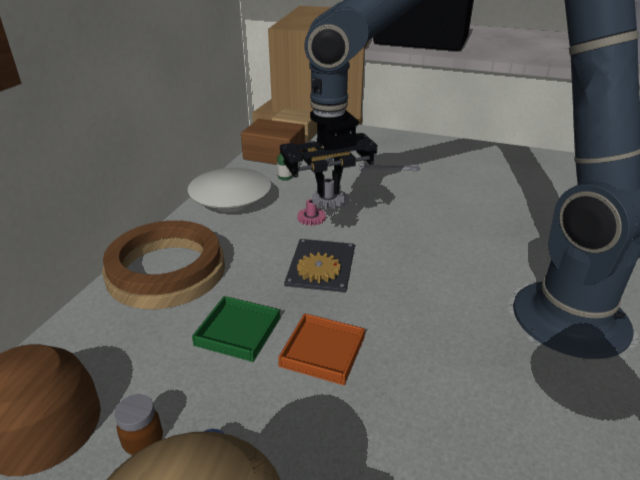

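Wrist view: post end at (412,98), red dot at (360,78), carried gear's forward tooth at (324,225), aligned with tool x. I refine the master's position and phase.

Run:
```python
from h import *
np.set_printoptions(suppress=True,precision=1)
c=onz('w2',412,98.5,34);print('post@34',c)
print(tri([ray('w2',412,98.5),ray('scene0',250+251.5/3.4-.5,160+278.5/3.4-.5),ray('side0',180+513.5/3.7-.5,230+123.5/3.7-.5)]))
w=rect('w2',c[:2],28,55,5.4,'r2')
def blob(w,f):
    h=cv2.cvtColor(w,cv2.COLOR_RGB2HSV);m=f(h[...,0],h[...,1],h[...,2]).astype(np.uint8);n,l,st,ce=cv2.connectedComponentsWithStats(m);i=1+np.argmax(st[1:,4]);return m,ce[i],st[i,4]
_,r,a=blob(w,lambda h,s,v:((h<5)|(h>172))&(s>200)&(v>120));rm=np.array([r[0]/5.4-55,55-r[1]/5.4]);print('dot rel',rm,np.hypot(*rm),np.degrees(np.arctan2(rm[1],rm[0])),a)
m,g,a=blob(w,lambda h,s,v:(h>15)&(h<28)&(s>100)&(v>140));(x,y),rad=cv2.minEnclosingCircle(np.argwhere(m)[:,::-1].astype(np.float32));print('gold ctr rel',x/5.4-55,55-y/5.4,rad/5.4,g[0]/5.4-55,55-g[1]/5.4)
# stand bolts
for u,v in((260.5,196),(505,89)):print(onz('w2',u,v,11))
# carried gear: tooth tip at disc top
s,M=here()
```

```text
post@34 [505.   33.5  34. ]
(array([505.3,  34. ,  32.5]), [np.float64(0.1991766549982223), np.float64(0.6773525654094125), np.float64(0.8198270976365677)])
dot rel [-32.8 -12.5] 35.096705955805525 -159.14924238028098 389
gold ctr rel -0.27158949110243213 0.26332148799190236 45.435522573965564 0.45723013621592656 0.43090732010404054
[469.8 -83.5  11. ]
[552.1  82.6  11. ]
t 6.10 tcp [522.8 -76.1 150.6] yaw 129.84 tilt [-0.1 -0.1] F [-0.8 -0.7 -3. ] w 24.6 q7 0.43
```

View pics/r2.png

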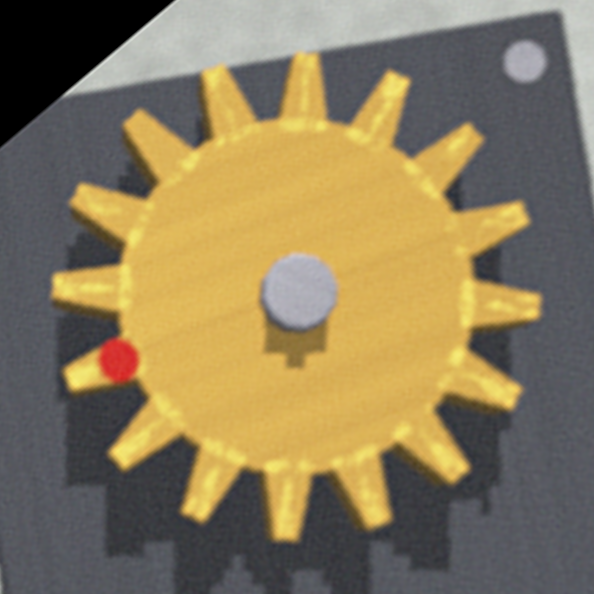

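Master centre is about (505.0, 33.8), with teeth at about −92° and −70°, so a tooth gap faces −81°. I approach along that line: gear tooth toward 99°, TCP z = 31+14 = 45. First to a pre-mesh point 90 mm out, 15 mm high.

Call:
jog_arm(
  increments=[
    [20,[3.1,1.7,10],[0,0,0.015]],
    [20,[3.1,1.7,20],[0,0,0]],
    [20,[3.1,1.7,20],[0,0,0]],
    [20,[3.1,1.7,20],[0,0,0]],
    [20,[3.1,1.7,15],[0,0,0]],
    [20,[3.1,1.8,5],[0,0,0]],
    [20,[0,0,0],[0,0,0]],
    [20,[0,0,0],[0,0,0]],
    [20,[0,0,0],[0,0,0]],
    [20,[0,0,0],[0,0,0]],
  ],
)

```text
t: 6.93
ee_pos: [521.0, -54.4, 62.1]
orientation: [1.351, 2.834, 0.001]
ft_force: [0.5, 0.2, -3.6]
grip_width: 0.286
```

```bash
cat > look.py <<'E'
import sys
from h import *
np.set_printoptions(suppress=True,precision=1)
n=sys.argv[1]
here();s=snap('wrist','w'+n);snap('scene','s'+n);snap('side','d'+n);here()
a=load('s'+n)[0][190:300,240:390];a=cv2.resize(a,None,fx=2.6,fy=2.6,interpolation=2)
b=load('d'+n)[0][190:300,270:370];b=cv2.resize(b,None,fx=2.6,fy=2.6,interpolation=2)
w=load('w'+n)[0][60:300,180:480];w=cv2.resize(w,None,fx=2.0,fy=2.0,interpolation=2)[:,:]
top=np.hstack([a,b]);top=cv2.resize(top,(650,286));
W=np.zeros((286,145,3),np.uint8)
cv2.imwrite('pics/t'+n+'.png',top[:,:,::-1])
E
python3 look.py 3; python3 -c "
from h import *
delta([519.1,-55.1,45])"
```

```text
t 6.93 tcp [521.  -54.4  62.1] yaw 129.03 tilt [ 0.1 -0. ] F [ 0.5  0.2 -3.6] w 24.9 q7 0.27
t 7.08 tcp [520.6 -54.2  61.7] yaw 129.05 tilt [ 0.1 -0. ] F [ 0.8  0.3 -3.6] w 25.3 q7 0.27
t 7.08 tcp [520.6 -54.2  61.7] yaw 129.05 tilt [ 0.08 -0.03] F [ 0.8  0.3 -3.6] w 25.3 q7 0.27
tool shift [ 0.2 -1.7 16.7]
```

View pics/w3.png

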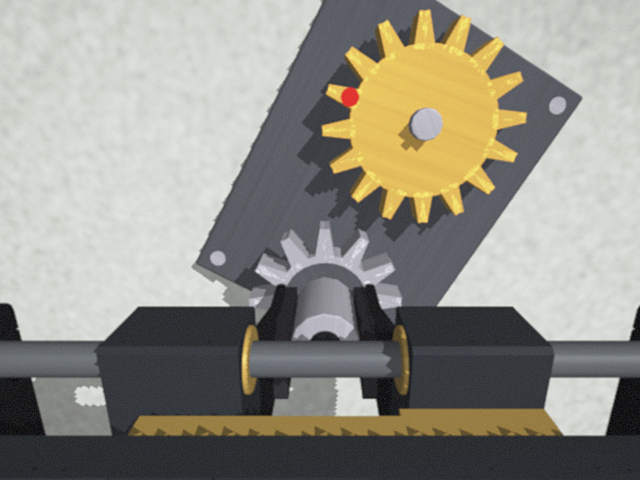

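View pics/t3.png

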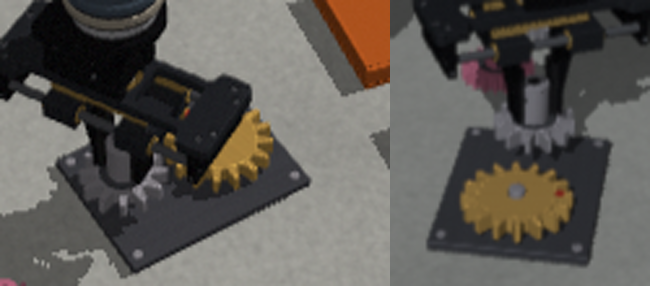

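Run:
```python
from h import *
rect('w3',[520.9,-54.4],45,45,6.6,'r3')
c=onz('w3',426,123,34);print(c)
rect('w3',[505,33.8],28,55,5,'r3m')
```

```text
[504.25621049  33.94413295  34.        ]
```

View pics/r3.png

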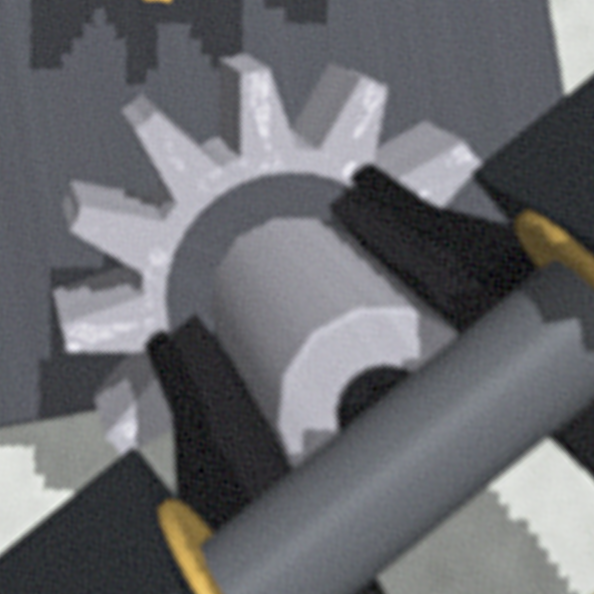

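View pics/r3m.png

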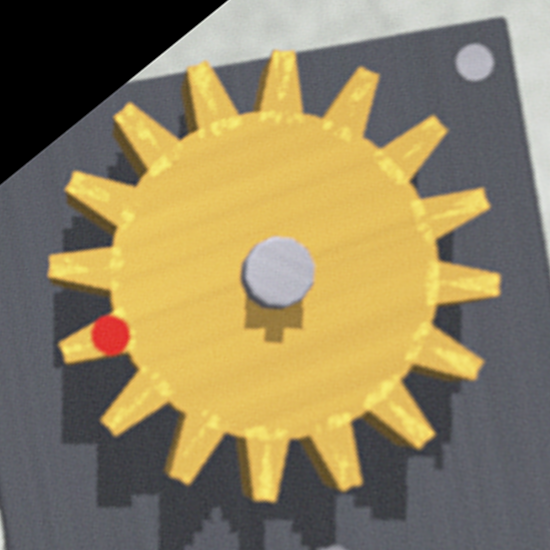

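Gear tooth measures about 98.8° and the facing master gap about −81.2° (opposite = 98.8°), so they are aligned. I lower to mesh height.

Call:
jog_arm(
  increments=[
    [20,[0.2,-1.2,6],[0,0,0]],
    [20,[0,0,6],[0,0,0]],
    [20,[0,0,4],[0,0,0]],
    [20,[0,0,0],[0,0,0]],
    [20,[0,0,0],[0,0,0]],
    [20,[0,0,0],[0,0,0]],
  ],
)

```text
t: 7.58
ee_pos: [519.2, -54.3, 45.0]
orientation: [-1.35, -2.837, -0.0]
ft_force: [1.0, -0.5, -2.5]
grip_width: 0.287
```

```bash
python3 look.py 4; python3 -c "
from h import *
delta([516.0,-35.3,45])"
```

```text
t 7.58 tcp [519.2 -54.3  45. ] yaw 129.09 tilt [0. 0.] F [ 1.  -0.5 -2.5] w 25.0 q7 0.25
t 7.73 tcp [519.3 -54.4  45.2] yaw 129.08 tilt [ 0. -0.] F [-0.6 -0.6 -3.4] w 24.8 q7 0.25
t 7.73 tcp [519.3 -54.4  45.2] yaw 129.08 tilt [ 0.03 -0.  ] F [-0.6 -0.6 -3.4] w 24.8 q7 0.25
tool shift [16.9  9.5  0.2]
```

View pics/t4.png

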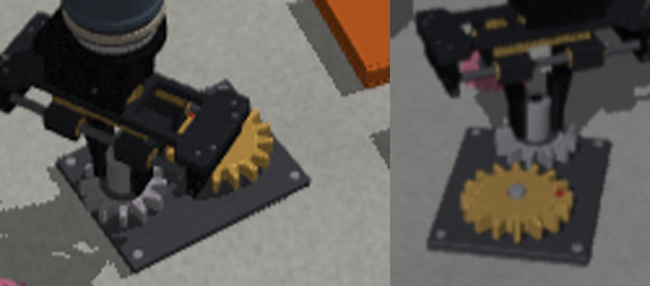

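View pics/w4.png

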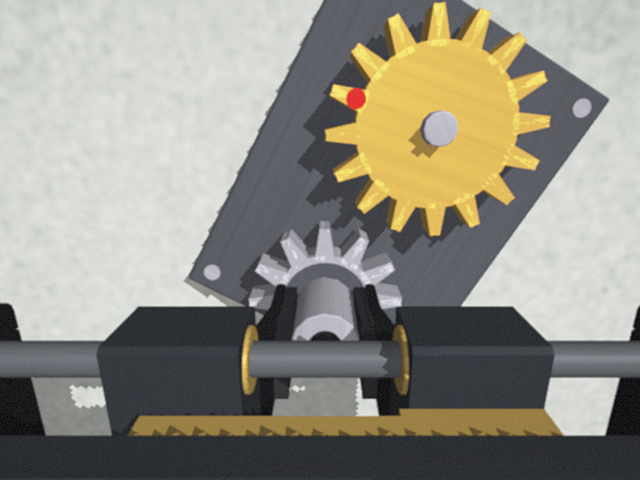

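Gear and master are at the same height and the tooth faces the gap. I move in.

Call:
jog_arm(
  increments=[
    [20,[1.7,0.95,0],[0,0,0]],
    [20,[1.7,0.95,0],[0,0,0]],
    [20,[1.7,0.95,0],[0,0,0]],
    [20,[1.7,0.95,0],[0,0,0]],
    [20,[1.7,0.95,0],[0,0,0]],
    [20,[1.7,0.95,0],[0,0,0]],
    [20,[1.7,0.95,0],[0,0,0]],
    [20,[1.7,0.95,0],[0,0,0]],
    [20,[1.7,0.95,0],[0,0,0]],
    [20,[0,0,0],[0,0,0]],
    [20,[0,0,0],[0,0,0]],
  ],
)

```text
t: 8.65
ee_pos: [516.1, -37.0, 45.1]
orientation: [1.35, 2.837, -0.0]
ft_force: [0.0, -0.3, -3.2]
grip_width: 0.287
```

```bash
python3 look.py 5; python3 -c "
from h import *
delta([516.0,-35.3,45])"
```

```text
t 8.65 tcp [516.1 -37.   45.1] yaw 129.10 tilt [ 0. -0.] F [ 0.  -0.3 -3.2] w 25.0 q7 0.22
t 8.80 tcp [516.1 -37.4  45. ] yaw 129.06 tilt [ 0. -0.] F [ 0.5  0.4 -3.2] w 25.1 q7 0.22
t 8.80 tcp [516.1 -37.4  45. ] yaw 129.06 tilt [ 0.   -0.01] F [ 0.5  0.4 -3.2] w 25.1 q7 0.22
tool shift [1.7 1.2 0. ]
```

View pics/w5.png

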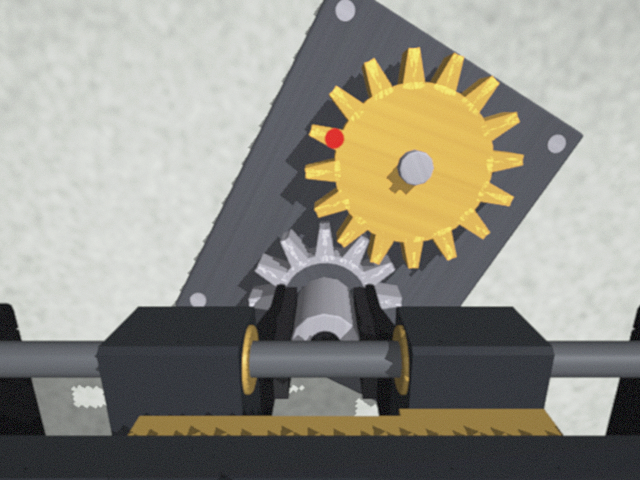

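View pics/t5.png

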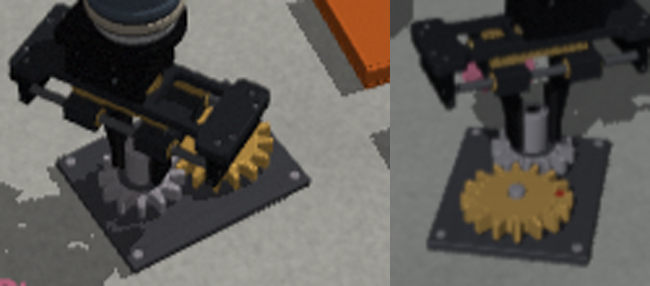

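Call:
jog_arm(
  increments=[
    [20,[1.0,0.7,0],[0,0,0]],
    [20,[1.0,0.6,0],[0,0,0]],
    [20,[0,0,0],[0,0,0]],
    [20,[0,0,0],[0,0,0]],
    [20,[0,0,0],[0,0,0]],
  ],
)

```text
t: 9.22
ee_pos: [515.9, -34.9, 45.1]
orientation: [1.351, 2.836, -0.0]
ft_force: [0.7, -0.2, -3.1]
grip_width: 0.286
```

```bash
cat > dot.py <<'E'
import sys
from h import *
n=sys.argv[1];C=np.array([505,33.8])
here();s=snap('wrist','w'+n);here()
w=rect('w'+n,C,28,55,5.4,'r'+n)
h=cv2.cvtColor(w,cv2.COLOR_RGB2HSV);m=(((h[...,0]<5)|(h[...,0]>172))&(h[...,1]>200)&(h[...,2]>110)).astype(np.uint8)
k,l,st,ce=cv2.connectedComponentsWithStats(m)
if k>1:
    i=1+np.argmax(st[1:,4]);r=np.array([ce[i][0]/5.4-55,55-ce[i][1]/5.4]);print('dot',r.round(1),'rad %.1f ang %.1f'%(np.hypot(*r),np.degrees(np.arctan2(r[1],r[0]))),st[i,4])
d=s['ee_pos'][:2]-C;print('centre dist %.1f'%np.hypot(*d),'dir %.1f'%np.degrees(np.arctan2(d[1],d[0])))
E
python3 dot.py 6
```

```text
t 9.22 tcp [515.9 -34.9  45.1] yaw 129.07 tilt [ 0.01 -0.01] F [ 0.7 -0.2 -3.1] w 24.9 q7 0.21
t 9.27 tcp [516.  -34.9  45.1] yaw 129.07 tilt [ 0.01 -0.01] F [ 0.7 -0.6 -3.8] w 24.8 q7 0.21
dot [-32.9 -12. ] rad 35.0 ang -160.0 884
centre dist 69.6 dir -80.9
```

View pics/r6.png

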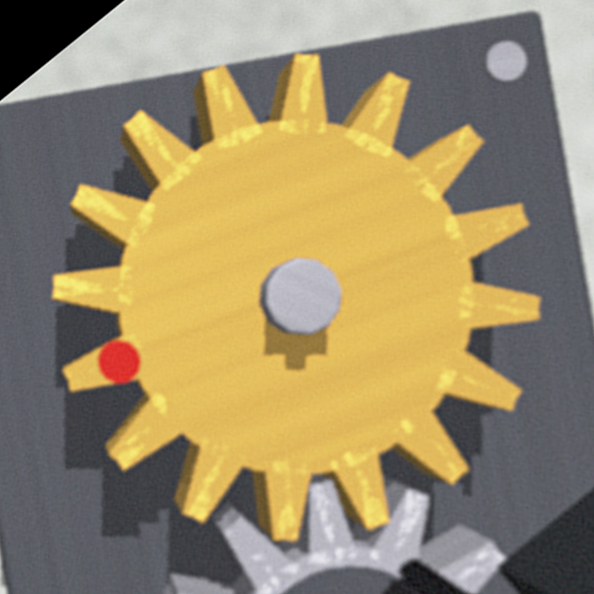

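Fully meshed at 69.6 mm with no contact force. I drive the master: first half of the turn, then check.

Call:
jog_arm(
  increments=[
    [20,[0,0,0],[0,0,0.03]],
    [20,[0,0,0],[0,0,0.04]],
    [20,[0,0,0],[0,0,0.05]],
    [20,[0,0,0],[0,0,0.05]],
    [20,[0,0,0],[0,0,0.05]],
    [20,[0,0,0],[0,0,0.05]],
    [20,[0,0,0],[0,0,0.05]],
    [20,[0,0,0],[0,0,0.05]],
    [20,[0,0,0],[0,0,0.05]],
    [20,[0,0,0],[0,0,0.05]],
    [20,[0,0,0],[0,0,0.04]],
    [20,[0,0,0],[0,0,0.03]],
    [20,[0,0,0],[0,0,0]],
    [20,[0,0,0],[0,0,0]],
  ],
)

```text
t: 10.43
ee_pos: [515.6, -35.0, 45.0]
orientation: [-2.058, -2.374, 0.001]
ft_force: [0.4, -2.0, -2.6]
grip_width: 0.289
```

```bash
python3 dot.py 7; python3 -c "
from h import *
delta([516.0,-35,45])"
```

```text
t 10.43 tcp [515.6 -35.   45. ] yaw 98.15 tilt [-0.03 -0.03] F [ 0.4 -2.  -2.6] w 25.2 q7 -0.23
t 10.48 tcp [515.6 -35.   44.9] yaw 98.15 tilt [-0.03 -0.02] F [-0.1 -2.  -3.2] w 25.1 q7 -0.23
dot [-27.2 -22.1] rad 35.0 ang -140.9 1114
centre dist 69.6 dir -81.3
t 10.48 tcp [515.6 -35.   44.9] yaw 98.15 tilt [-0.03 -0.02] F [-0.1 -2.  -3.2] w 25.1 q7 -0.23
tool shift [-0.   0.4 -0.1]
```

View pics/r7.png

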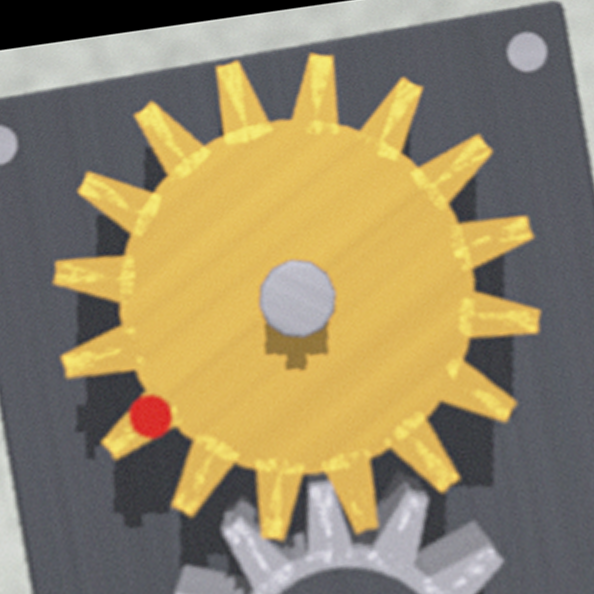

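Master has turned 19° with 2 N contact. Now the rest: another 26° of the master, 0.6 rad of the gear.

Call:
jog_arm(
  increments=[
    [20,[0,0,0],[0,0,0.03]],
    [20,[0,0,0],[0,0,0.04]],
    [20,[0,0,0],[0,0,0.05]],
    [20,[0,0,0],[0,0,0.05]],
    [20,[0,0,0],[0,0,0.05]],
    [20,[0,0,0],[0,0,0.05]],
    [20,[0,0,0],[0,0,0.05]],
    [20,[0,0,0],[0,0,0.05]],
    [20,[0,0,0],[0,0,0.05]],
    [20,[0,0,0],[0,0,0.05]],
    [20,[0,0,0],[0,0,0.05]],
    [20,[0,0,0],[0,0,0.04]],
    [20,[0,0,0],[0,0,0.04]],
    [20,[0,0,0],[0,0,0]],
    [20,[0,0,0],[0,0,0]],
  ],
)

```text
t: 11.73
ee_pos: [515.9, -34.8, 45.1]
orientation: [2.667, 1.66, 0.0]
ft_force: [-0.1, -1.8, -3.1]
grip_width: 0.285
```

```bash
python3 dot.py 8
```

```text
t 11.73 tcp [515.9 -34.8  45.1] yaw 63.78 tilt [ 0.02 -0.  ] F [-0.1 -1.8 -3.1] w 24.8 q7 -0.72
t 11.78 tcp [515.9 -34.7  45.1] yaw 63.79 tilt [0.01 0.  ] F [-0.4 -1.7 -3.2] w 24.9 q7 -0.72
dot [-14. -32.] rad 34.9 ang -113.6 1174
centre dist 69.4 dir -81.0
```

View pics/r8.png

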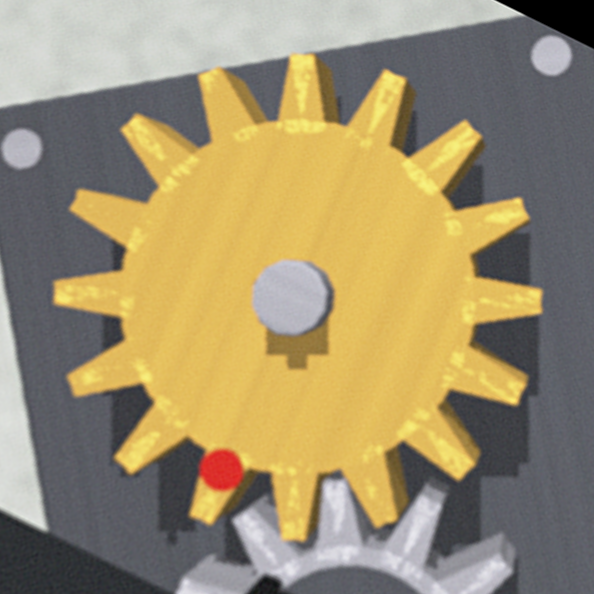

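The master turned 46.4° (two teeth = 45°), fully meshed. I relieve the flank, withdraw along the centre line, then lift.

Call:
jog_arm(
  increments=[
    [20,[0,0,0],[0,0,-0.045]],
    [20,[-1.6,1,0],[0,0,0]],
    [20,[-2.4,1.6,0],[0,0,0]],
    [20,[-2.4,1.6,0],[0,0,0]],
    [20,[-2.4,1.6,0],[0,0,0]],
    [20,[-2.4,1.6,0],[0,0,0]],
    [20,[-2.4,1.6,0],[0,0,0]],
    [20,[-2.4,1.6,0],[0,0,0]],
    [20,[-2.4,1.5,0],[0,0,0]],
    [20,[0,0,0],[0,0,0]],
    [20,[0,0,0],[0,0,0]],
    [20,[0,0,-10],[0,0,0]],
    [20,[0,0,-25],[0,0,0]],
    [20,[0,0,-30],[0,0,0]],
    [20,[0,0,-30],[0,0,0]],
    [20,[0,0,0],[0,0,-0.11]],
    [20,[0,0,0],[0,0,-0.11]],
    [20,[0,0,0],[0,0,-0.11]],
    [20,[0,0,0],[0,0,-0.11]],
  ],
)

```text
t: 13.37
ee_pos: [519.4, -56.2, 141.1]
orientation: [2.184, 2.257, 0.001]
ft_force: [-0.5, 0.2, -2.4]
grip_width: 0.283
```

```bash
python3 dot.py 9;python3 -c "
from h import *
delta([589.1,246.3,130])"
```

```text
t 13.37 tcp [519.4 -56.2 141.1] yaw 91.89 tilt [ 0.06 -0.03] F [-0.5  0.2 -2.4] w 24.6 q7 -0.16
t 13.42 tcp [519.3 -56.3 140.9] yaw 92.09 tilt [ 0.03 -0.01] F [-0.5  0.9 -3.7] w 24.9 q7 -0.16
dot [-14.2 -31.9] rad 34.9 ang -113.9 887
centre dist 91.2 dir -80.9
t 13.42 tcp [519.3 -56.3 140.9] yaw 92.09 tilt [ 0.03 -0.01] F [-0.5  0.9 -3.7] w 24.9 q7 -0.16
tool shift [299.8  80.7  10.8]
```

View pics/w9.png

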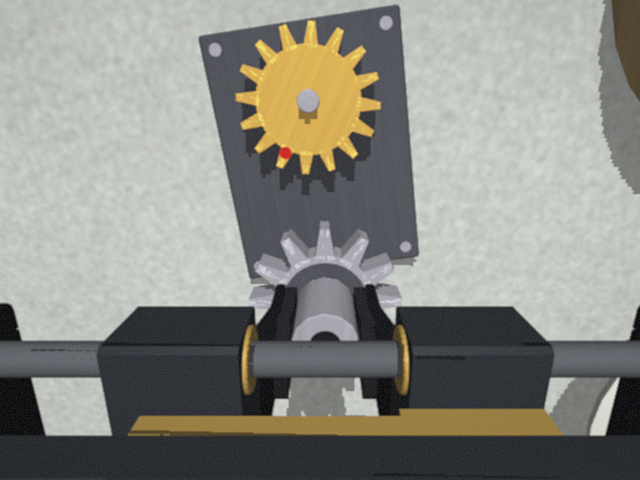

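The master stayed at −114° (dot at (285,153)) and the gear is still straight in the grip. On to the green tray.

Call:
jog_arm(
  increments=[
    [20,[20,5,0],[0,0,0]],
    [20,[35,9.5,0],[0,0,0]],
    [20,[35,9.5,0],[0,0,0]],
    [20,[35,9.5,0],[0,0,0]],
    [20,[35,9.5,0],[0,0,0]],
    [20,[35,9.5,0],[0,0,0]],
    [20,[35,9.5,0],[0,0,0]],
    [20,[35,9.5,0],[0,0,0]],
    [20,[25,7,0],[0,0,0]],
    [20,[10,2,0],[0,0,0]],
    [20,[0,0,0],[0,0,0]],
    [20,[0,0,0],[0,0,0]],
    [20,[0,0,0],[0,0,0]],
  ],
)

```text
t: 14.5
ee_pos: [591.8, 243.1, 139.8]
orientation: [2.193, 2.247, -0.004]
ft_force: [0.4, -0.7, -4.3]
grip_width: 0.287
```

```bash
python3 -c "
from h import *
here();snap('wrist','w10');snap('side','d10');delta([589.1,246.3,36])"
```

```text
t 14.50 tcp [591.8 243.1 139.8] yaw 91.39 tilt [-0.04 -0.14] F [ 0.4 -0.7 -4.3] w 25.0 q7 -0.70
t 14.60 tcp [592.1 243.  140. ] yaw 91.36 tilt [-0.01 -0.1 ] F [ 0.5 -0.3 -3. ] w 24.7 q7 -0.70
tool shift [  3.5  -2.9 103.9]
```

View pics/w10.png

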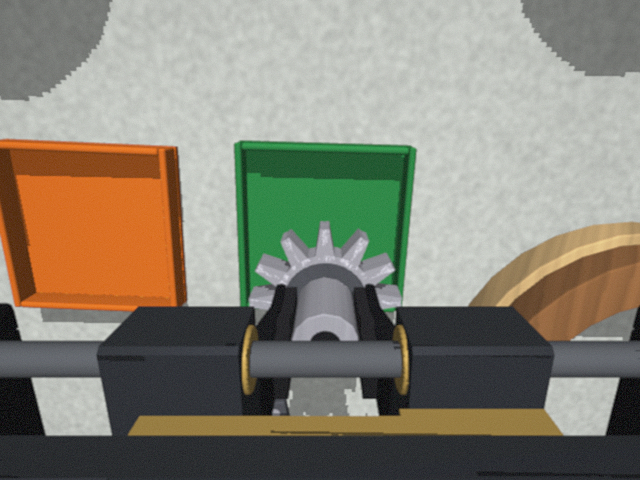

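View pics/d10.png

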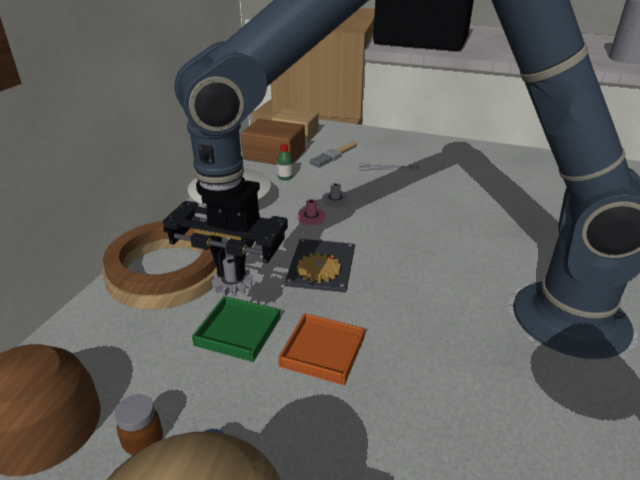

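Wrist view: carried gear over the green tray (245–405, 145–300), ring to the right at (470+,300). I check that ring's clearance from the 190 mm gripper body before descending.

Run:
```python
from h import *
np.set_printoptions(suppress=True,precision=1)
print(tri([ray('scene0',435,344),ray('side0',163,255)]))
for p in((472,305),(520,258),(640,222)):print(onz('w10',*p,55))
for p in((246,143),(409,147)):print('green far rim',onz('w10',*p,24))
```

```text
(array([818.7, 130.3,  43.1]), [np.float64(1.1497877438648096), np.float64(1.1497877438648199)])
[686.8 209.8  55. ]
[712.4 242.8  55. ]
[781.2 267.7  55. ]
green far rim [538.  306.5  24. ]
green far rim [643.7 306.5  24. ]
```

Ring top is about 45–55 mm against the gripper body's bottom at about 95 mm, so it clears. Tray centre is confirmed at about (590,246). I lower.

Call:
jog_arm(
  increments=[
    [20,[1.7,-1.4,10],[0,0,0]],
    [20,[1.8,-1.4,20],[0,0,0]],
    [20,[0,0,20],[0,0,0]],
    [20,[0,0,20],[0,0,0]],
    [20,[0,0,15],[0,0,0]],
    [20,[0,0,10],[0,0,0]],
    [20,[0,0,5],[0,0,0]],
    [20,[0,0,0],[0,0,0]],
    [20,[0,0,0],[0,0,0]],
    [20,[0,0,0],[0,0,0]],
    [20,[0,0,0],[0,0,0]],
  ],
)

```text
t: 15.52
ee_pos: [589.7, 249.4, 41.2]
orientation: [2.191, 2.251, 0.003]
ft_force: [-0.5, -0.6, -3.2]
grip_width: 0.286
```

```bash
python3 -c "
from h import *
delta([589.1,246.3,36])"
```

```text
t 15.52 tcp [589.7 249.4  41.2] yaw 91.54 tilt [0.11 0.05] F [-0.5 -0.6 -3.2] w 24.9 q7 -0.77
tool shift [-3.  -0.7  5.2]
```

Call:
jog_arm(
  increments=[
    [20,[-3,-0.5,1.5],[0,0,0]],
    [20,[0,0,1.5],[0,0,0]],
    [20,[0,0,0.8],[0,0,0]],
    [20,[0,0,0.6],[0,0,0]],
    [20,[0,0,0.4],[0,0,0]],
    [20,[0,0,0],[0,0,0]],
    [20,[0,0,0],[0,0,0]],
  ],
)

```text
t: 16.1
ee_pos: [588.6, 245.5, 36.1]
orientation: [2.191, 2.25, -0.001]
ft_force: [-3.0, -3.0, 5.9]
grip_width: 0.288
```

```bash
python3 -c "
from h import *
delta([589.1,246.3,36])"
```

```text
t 16.10 tcp [588.6 245.5  36.1] yaw 91.52 tilt [ 0.01 -0.07] F [-3.  -3.   5.9] w 25.0 q7 -0.77
tool shift [0.8 0.5 0.1]
```

Contact felt at z=36.1 (expected 36). Release to 50 mm, which stays inside the tray walls.

Call:
jog_arm(
  increments=[
    [28,[0,0,0],[0,0,0]],
    [34,[0,0,0],[0,0,0]],
    [42,[0,0,0],[0,0,0]],
    [50,[0,0,0],[0,0,0]],
    [50,[0,0,0],[0,0,0]],
    [50,[0,0,0],[0,0,0]],
    [50,[0,0,0],[0,0,0]],
    [50,[0,0,-5],[0,0,0]],
    [50,[0,0,-15],[0,0,0]],
    [50,[0,0,-25],[0,0,0]],
    [50,[0,0,-30],[0,0,0]],
    [50,[0,0,-30],[0,0,0]],
    [50,[0,0,-20],[0,0,0]],
    [50,[0,0,0],[0,0,0]],
  ],
)

```text
t: 17.27
ee_pos: [591.1, 247.9, 166.0]
orientation: [2.189, 2.249, 0.015]
ft_force: [-0.5, -0.1, 0.2]
grip_width: 0.573
```

```bash
python3 -c "
from h import *
here();snap('wrist','w11');here();delta([570.2,-284.6,150])"
```

```text
t 17.27 tcp [591.1 247.9 166. ] yaw 91.55 tilt [0.51 0.24] F [-0.5 -0.1  0.2] w 49.8 q7 -0.69
t 17.32 tcp [590.  247.  163.5] yaw 91.55 tilt [0.32 0.13] F [-0.1  0.1 -1. ] w 49.7 q7 -0.69
t 17.32 tcp [590.  247.  163.5] yaw 91.55 tilt [0.32 0.13] F [-0.1  0.1 -1. ] w 49.7 q7 -0.69
tool shift [-530.9  -34.2   12.1]
```

View pics/w11.png

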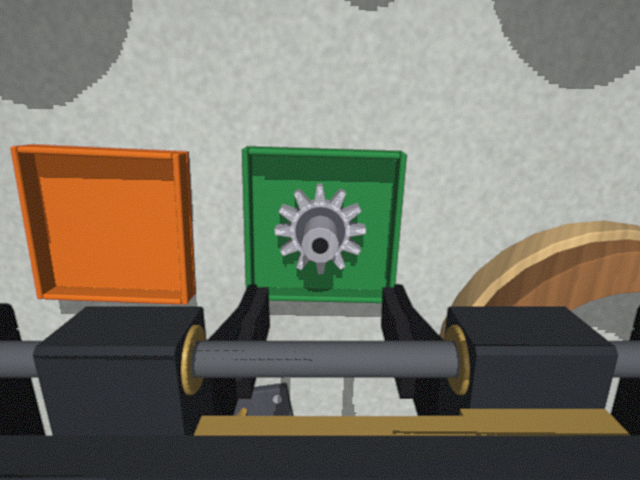

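The coarse gear sits flat, hub up, in the green tray (hub (320,243) in w11). Now to the fine gear; jaws will open across the direction to the pink one.

Call:
jog_arm(
  increments=[
    [60,[0,0,0],[0,0,0.099]],
    [70,[0,0,0],[0,0,0.099]],
    [87,[0,0,0],[0,0,0.099]],
    [87,[-20,4.5,1],[0,0,0]],
    [87,[-37,8.8,1],[0,0,0]],
    [87,[-37,8.8,1],[0,0,0]],
    [87,[-37,8.8,1],[0,0,0]],
    [87,[-37,8.8,1],[0,0,0]],
    [87,[-37,8.8,1],[0,0,0]],
    [87,[-37,8.8,1],[0,0,0]],
    [87,[-37,8.8,1],[0,0,0]],
    [87,[-37,8.8,1],[0,0,0]],
    [87,[-37,8.8,1],[0,0,0]],
    [87,[-37,8.8,1],[0,0,0]],
    [87,[-37,8.8,1],[0,0,0]],
    [87,[-37,8.8,1],[0,0,0]],
    [87,[-37,8.8,0],[0,0,0]],
    [87,[-17,4,0],[0,0,0]],
    [87,[0,0,0],[0,0,0]],
    [87,[0,0,0],[0,0,0]],
  ],
)

```text
t: 18.98
ee_pos: [567.6, -287.1, 145.8]
orientation: [-2.501, -1.897, 0.002]
ft_force: [0.0, -0.1, 0.4]
grip_width: 1.003
```

Call:
jog_arm(
  increments=[
    [87,[0,0,0],[0,0,0]],
    [87,[0,0,0],[0,0,0]],
  ],
)

```text
t: 19.15
ee_pos: [569.1, -283.6, 146.8]
orientation: [-2.496, -1.905, -0.001]
ft_force: [-0.3, -0.5, 0.6]
grip_width: 0.996
```

```bash
python3 -c "
from h import *
here();snap('wrist','w12');delta([570.2,-284.6,31])"
```

```text
t 19.15 tcp [ 569.1 -283.6  146.8] yaw 74.71 tilt [-0.04  0.08] F [-0.3 -0.5  0.6] w 86.6 q7 -0.05
t 19.20 tcp [ 569.2 -283.8  147. ] yaw 74.71 tilt [-0.02  0.06] F [ 0.4 -0.2 -0.2] w 87.4 q7 -0.05
tool shift [ -0.6   1.2 116. ]
```

View pics/w12.png

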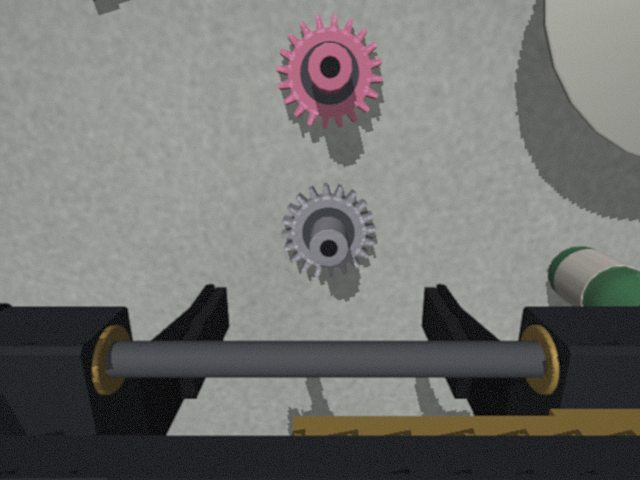

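The wrist view shows the fine gear (grey, many teeth) with its bore at (328,248) and the pink gear at (330,67). A bottle at (600,275) and a white dome may be near the gripper body, so I measure them.

Run:
```python
from h import *
np.set_printoptions(suppress=True,precision=1)
g=onz('w12',328.5,248,50);print('fine hub',g)
x,e=tri([ray('scene0',157,390),ray('side0',284.5,146)]);print('cap',x,e)
s,M=here()
print('bottle rel to tool', (M.T@(x-[570,-284.6,31])))
print('base', onz('scene0',167,418,0))
for p in((545,10),(560,70),(600,130)):
    q=onz('w12',*p,30);print('dome edge',q,(M.T@(q-[570,-284.6,31])))
x,e=tri([ray('scene0',275,395),ray('side0',230,180)]);print('dome',x,e,M.T@(x-[570,-284.6,31]))
delta([g[0],g[1],31])
c=load('scene0')[0][370:440,130:200];cv2.imwrite('pics/bt.png',cv2.resize(c,None,fx=6,fy=6,interpolation=2)[:,:,::-1])
c=load('w12')[0][150:330,220:440];cv2.imwrite('pics/f12.png',cv2.resize(c,None,fx=3,fy=3,interpolation=2)[:,:,::-1])
```

```text
fine hub [ 570.  -284.6   50. ]
cap [ 746.8 -368.3   97.9] [np.float64(0.16988661920762563), np.float64(0.16988661920761466)]
t 19.20 tcp [ 569.2 -283.8  147. ] yaw 74.71 tilt [-0.   0.1] F [ 0.4 -0.2 -0.2] w 87.4 q7 -0.05
bottle rel to tool [-34.  192.6 -67.1]
base [ 753.1 -371.3    0. ]
dome edge [ 731.4 -181.2   30. ] [142.3 128.4   1.1]
dome edge [ 736.7 -216.9   30. ] [109.3 143.    1. ]
dome edge [ 758.  -259.8   30. ] [ 73.5 174.9   1. ]
dome [ 818.7 -182.6   70.7] [np.float64(3.1295053689751966), np.float64(3.1295053689752357)] [164.  213.  -39.7]
t 19.20 tcp [ 569.2 -283.8  147. ] yaw 74.71 tilt [-0.   0.1] F [ 0.4 -0.2 -0.2] w 87.4 q7 -0.05
tool shift [ -0.7   1.1 116. ]
```

View pics/f12.png

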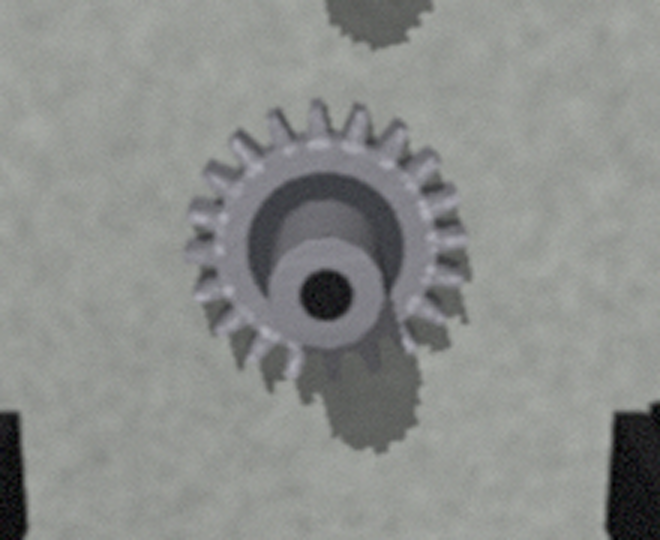

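Crop confirms it: grey, 18° tooth spacing (about 20 fine teeth), hub at (570.0, −284.6). Obstacles are more than 170 mm away along the jaw axis against 95 mm for the body, so it is clear. I descend.

Call:
jog_arm(
  increments=[
    [87,[-0.7,1.1,10],[0,0,0]],
    [87,[0,0,20],[0,0,0]],
    [87,[0,0,25],[0,0,0]],
    [87,[0,0,25],[0,0,0]],
    [87,[0,0,18],[0,0,0]],
    [87,[0,0,12],[0,0,0]],
    [87,[0,0,6],[0,0,0]],
    [87,[0,0,0],[0,0,0]],
    [87,[0,0,0],[0,0,0]],
    [87,[0,0,0],[0,0,0]],
  ],
)

```text
t: 20.03
ee_pos: [570.8, -287.2, 32.5]
orientation: [2.498, 1.901, 0.002]
ft_force: [0.3, -0.2, 0.4]
grip_width: 1.003
```

```bash
python3 -c "
from h import *
delta([570,-284.6,31])"
```

```text
t 20.03 tcp [ 570.8 -287.2   32.5] yaw 74.55 tilt [ 0.13 -0.05] F [ 0.3 -0.2  0.4] w 87.3 q7 -0.10
tool shift [ 2.3 -1.5  1.5]
```

Call:
jog_arm(
  increments=[
    [87,[2.2,-1.3,1],[0,0,0]],
    [87,[0,0,0],[0,0,0]],
    [20,[0,0,0],[0,0,0]],
    [20,[0,0,0],[0,0,0]],
    [20,[0,0,0],[0,0,0]],
    [20,[0,0,0],[0,0,0]],
    [20,[0,0,0],[0,0,0]],
    [20,[0,0,0],[0,0,0]],
    [20,[0,0,0],[0,0,0]],
    [20,[0,0,0],[0,0,0]],
    [20,[0,0,0],[0,0,0]],
    [20,[0,0,0],[0,0,0]],
    [20,[0,0,0],[0,0,0]],
    [20,[0,0,0],[0,0,0]],
    [20,[0,0,0],[0,0,0]],
    [20,[0,0,0],[0,0,0]],
  ],
  grip_force=50,
)

```text
t: 21.37
ee_pos: [569.5, -284.6, 30.4]
orientation: [2.499, 1.902, 0.001]
ft_force: [2.0, -0.5, -1.0]
grip_width: 0.285
```

```bash
python3 -c "
from h import *
delta([570,-284.6,31])"
```

```text
t 21.37 tcp [ 569.5 -284.6   30.4] yaw 74.54 tilt [ 0.06 -0.01] F [ 2.  -0.5 -1. ] w 24.8 q7 -0.11
tool shift [ 0.2  0.4 -0.6]
```

Call:
jog_arm(
  increments=[
    [20,[0,0,-8],[0,0,0]],
    [20,[0,0,-20],[0,0,0]],
    [20,[0,0,-30],[0,0,0]],
    [20,[0,0,-30],[0,0,0]],
    [20,[0,0,-22],[0,0,0]],
    [20,[0,0,-10],[0,0,0]],
    [20,[0,0,0],[0,0,-0.099]],
    [20,[0,0,0],[0,0,-0.099]],
    [20,[0,0,0],[0,0,-0.099]],
    [20,[20,-5,0],[0,0,0]],
    [20,[36,-9,0],[0,0,0]],
    [20,[36,-9,0],[0,0,0]],
    [20,[36,-9,0],[0,0,0]],
    [20,[36,-9,0],[0,0,0]],
    [20,[36,-9,0],[0,0,0]],
    [20,[36,-9,0],[0,0,0]],
    [20,[36,-9,0],[0,0,0]],
    [20,[36,-9,0],[0,0,0]],
    [20,[36,-9,0],[0,0,0]],
    [20,[36,-9,0],[0,0,0]],
  ],
)

```text
t: 23.03
ee_pos: [461.6, 93.6, 149.4]
orientation: [-2.191, -2.25, 0.005]
ft_force: [1.5, -0.6, -5.0]
grip_width: 0.291
```

Call:
jog_arm(
  increments=[
    [20,[36,-9,0],[0,0,0]],
    [20,[36,-9,0],[0,0,0]],
    [20,[36,-9,0],[0,0,0]],
    [20,[30,-7.5,0],[0,0,0]],
    [20,[12,-3,0],[0,0,0]],
    [20,[0,0,0],[0,0,0]],
    [20,[0,0,0],[0,0,0]],
    [20,[0,0,0],[0,0,0]],
    [20,[0,0,0],[0,0,0]],
  ],
)

```text
t: 23.78
ee_pos: [422.5, 239.7, 149.7]
orientation: [2.194, 2.248, -0.003]
ft_force: [-0.5, -1.1, -3.9]
grip_width: 0.285
```

```bash
python3 -c "
from h import *
here();snap('wrist','w13');delta([423.4,242.1,35.4])"
```

```text
t 23.78 tcp [422.5 239.7 149.7] yaw 91.40 tilt [-0.06 -0.11] F [-0.5 -1.1 -3.9] w 24.8 q7 -0.83
t 23.83 tcp [422.6 239.9 149.8] yaw 91.39 tilt [-0.04 -0.08] F [-0.2  0.1 -5. ] w 25.2 q7 -0.83
tool shift [  2.4   0.9 114.4]
```

View pics/w13.png

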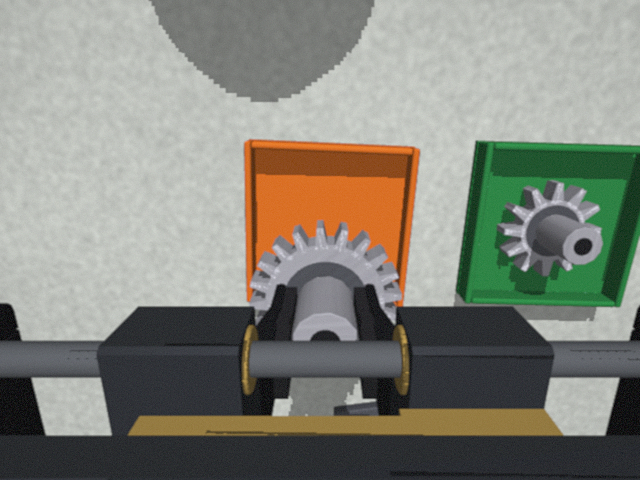

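Fine gear is held level over the orange tray (250–415, 142–300); the coarse gear rests in the green tray. I lower.

Call:
jog_arm(
  increments=[
    [20,[0,0.5,10],[0,0,0]],
    [20,[0,0.4,20],[0,0,0]],
    [20,[0,0,25],[0,0,0]],
    [20,[0,0,20],[0,0,0]],
    [20,[0,0,15],[0,0,0]],
    [20,[0,0,12],[0,0,0]],
    [20,[0,0,7],[0,0,0]],
    [20,[0,0,0],[0,0,0]],
    [20,[0,0,0],[0,0,0]],
    [20,[0,0,0],[0,0,0]],
    [20,[0,0,0],[0,0,0]],
  ],
)

```text
t: 24.75
ee_pos: [423.9, 242.1, 42.1]
orientation: [2.191, 2.251, 0.003]
ft_force: [-0.4, 0.0, -3.9]
grip_width: 0.287
```

```bash
python3 -c "
from h import *
delta([423.4,242.1,35.4])"
```

```text
t 24.75 tcp [423.9 242.1  42.1] yaw 91.54 tilt [0.11 0.05] F [-0.4  0.  -3.9] w 24.9 q7 -0.98
tool shift [-0.  -0.5  6.7]
```

Call:
jog_arm(
  increments=[
    [20,[0,0,2],[0,0,0]],
    [20,[0,0,2],[0,0,0]],
    [20,[0,0,1],[0,0,0]],
    [20,[0,0,0.7],[0,0,0]],
    [20,[0,0,0.4],[0,0,0]],
    [20,[0,0,0],[0,0,0]],
    [20,[0,0,0],[0,0,0]],
  ],
)

```text
t: 25.33
ee_pos: [423.2, 241.6, 35.3]
orientation: [2.191, 2.251, -0.0]
ft_force: [-0.3, -0.8, -0.4]
grip_width: 0.283
```

```bash
python3 -c "
from h import *
delta([423.4,242.1,35.4])"
```

```text
t 25.33 tcp [423.2 241.6  35.3] yaw 91.55 tilt [ 0.01 -0.02] F [-0.3 -0.8 -0.4] w 24.6 q7 -0.99
tool shift [ 0.5  0.2 -0.1]
```

Call:
jog_arm(
  increments=[
    [20,[0,0,0.3],[0,0,0]],
    [20,[0,0,0],[0,0,0]],
    [20,[0,0,0],[0,0,0]],
  ],
)

```text
t: 25.58
ee_pos: [423.2, 241.6, 35.3]
orientation: [2.191, 2.251, -0.0]
ft_force: [-2.5, -3.2, 6.5]
grip_width: 0.282
```

Firm contact (+10 N relative) at z=35.3. I release and rise.

Call:
jog_arm(
  increments=[
    [28,[0,0,0],[0,0,0]],
    [34,[0,0,0],[0,0,0]],
    [42,[0,0,0],[0,0,0]],
    [50,[0,0,0],[0,0,0]],
    [50,[0,0,0],[0,0,0]],
    [50,[0,0,0],[0,0,0]],
    [50,[0,0,0],[0,0,0]],
    [50,[0,0,-5],[0,0,0]],
    [50,[0,0,-15],[0,0,0]],
    [50,[0,0,-25],[0,0,0]],
    [50,[0,0,-30],[0,0,0]],
    [50,[0,0,-30],[0,0,0]],
    [50,[0,0,-20],[0,0,0]],
    [50,[0,0,0],[0,0,0]],
    [50,[0,0,0],[0,0,0]],
    [50,[0,0,0],[0,0,0]],
    [50,[0,0,0],[0,0,0]],
  ],
)

```text
t: 27.0
ee_pos: [422.4, 241.0, 158.6]
orientation: [-2.191, -2.251, 0.004]
ft_force: [-0.3, -0.7, 0.2]
grip_width: 0.574
```

```bash
python3 -c "
from h import *
here();snap('wrist','w14');snap('scene','s14');snap('side','d14')
a=load('w14')[0][100:330,180:640];cv2.imwrite('pics/e14.png',np.vstack([cv2.resize(load('side0')[0]*0+load('d14')[0],(640,480))[280:400,150:400].repeat(2,0).repeat(2,1)[:, :500],cv2.resize(a,(500,250))])[:,:,::-1])
c=load('d14')[0];a=load('s14')[0]
for n,z in(('orange',0),('green',0)):pass
"
```

```text
t 27.00 tcp [422.4 241.  158.6] yaw 91.55 tilt [-0.13 -0.08] F [-0.3 -0.7  0.2] w 49.9 q7 -0.82
```

View pics/e14.png

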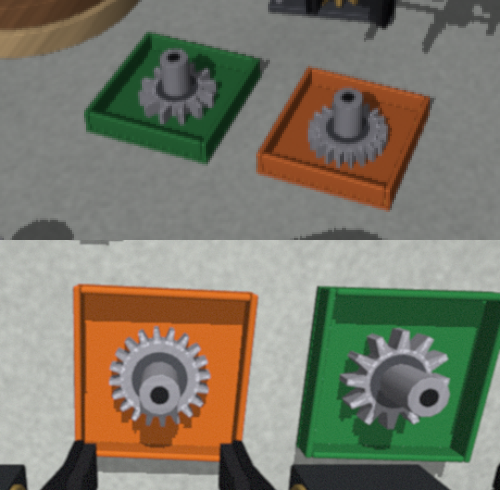

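View pics/s14.png

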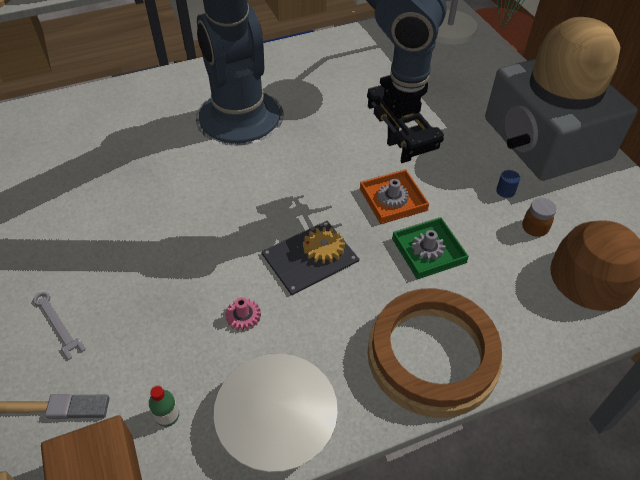

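Both gears sit flat and hub up in their trays: coarse in green at (430,243), fine in orange at (394,190). The pink gear is untouched at (242,312), and the gripper is clear and still. I hand in.

```bash
python3 -c "
from h import *
x,e=tri([ray('s14',429.5,233),ray('d14',150+172/2/1,280+58/2)]);print('coarse hub top',x,e)
print(manip.hand_in())"
```

```text
coarse hub top [586.69312817 244.7123293   55.65290807] [np.float64(2.8139054738773535), np.float64(2.8139054738773375)]
the job is handed in; nothing more can be done
None
```

Both gears are sorted and the 12-tooth gear was tested on the stand first. The job was handed in at about 27 s of the 67 s allowed.

- **Mesh test:** I held the 12-tooth gear level at the master's height and brought it into full mesh, at 69.4–69.6 mm centre distance. Turning it drove the master 46.4° by the red dot; two teeth are 45°. The contact force was about 2 N, and in the pictures the gripper stayed clear of the stand and the master. The master was still about 46° round after I withdrew the gear.
- **Placing:** The 12-tooth gear went into the green tray and the 20-tooth gear into the orange tray. Each was lowered until I felt about 10 N of contact, then released.
- **Last checks:** The final side, wrist and scene pictures show both gears flat and hub up near the tray centres, the pink look-alike in its place, and the gripper clear. The green-tray hub top measured 55.7 mm (expected 55). That last reading used rough pixel positions and the two views disagreed by about 2.8 mm, so it is only a coarse check. I did not measure the height of the fine gear's hub in its tray.

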